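# Tip a toner cartridge down into its service cradle and swing the hold-down gate shut

## Robot

A 6-joint arm with a two-finger parallel gripper is mounted at the origin on the work surface. World frame = base frame: x ahead of the robot, y to its left, z up, the work surface at z = 0. Lengths are in m, angles in rad, forces in N, time in s.
With the tool pointing down it reaches from about 0.35 to 0.975 m from the base axis. Payload 4.9 kg.
Tool frame: the origin (TCP) lies on the centre line of the jaws, within the pads' length; the fingertips stand ctrl.tcp_to_tips ahead of it and the grasp point (between the pads) lies 3 mm ahead of it (ctrl.tcp_to_tips is the distance from the TCP to the fingertips, in m); z points along the fingers, y is the direction in which the jaws open and shut (so a half turn about z gives the same grasp; the last joint's range is limited). The gripper opens to 85 mm and grips with 20 to 120 N. Pads are 22 mm wide; open, the fingers measure 114 mm over their backs; the gripper's body (76 mm by 85 mm) begins 54 mm behind the grasp point. The pads swing forward as they close: fully open they stand 13 mm farther back than shut.
Start: joints at [-1.242, 0.053, 1.613, -0, 1.476, -0.119], TCP at [0.271, -0.563, 0.253] pointing down, gripper open.
Joint ranges: [-3.01, 3.01], [-1.01, 2.22], [0.06, 2.58], [-1.02, 4.17], [0.09, 2.62], [-3.14, 3.14]. Speed limits (rad/s): [2.57, 2.57, 3.14, 3.14, 3.14, 3.14].

## Interface

Orientations are given as a rotation vector (axis times angle).
In Python, from station import ctrl, vision gives the robot as it stands.
- The arm moves only by the tool jog_arm, never from a script. Its argument "deltas" is a list of rows, each a list of 7 numbers: the turn, a rotation vector about the tool's x, y, z in rad, then the shift along the tool's x, y, z in cm, then the opening, from 0 (shut) to 1 (fully open). A call has 1 to 12 rows; each row shifts and turns the commanded pose from where the row before left it, along the tool's axes as they then stand; what a row does not reach is not made up. A row lasts 1/12 s, in which the tool goes at most 41.7 mm and 7.16 degrees, less where a joint would pass 70% of its speed; a pose out of reach is approached as far as the arm can. A call with a gripper value outside its range is refused whole. The fingers move at their own pace and stop on an object; "grip_force" is the grip in N (left out, the last holds). Time passes only in rows, so rows that do not move let the fingers close. It gives the time, the measured TCP pose, the force and the opening at its end, in the units of the state.
- ctrl.get_obs(): the state, without advancing time (a new reading comes with each control period).
- vision.get_image(name): name is "scene" or "top" or "wrist"; returns (picture, depth): 480x640x3 uint8, red, green, blue; 480x640 float32, m along the optical axis (not along the pixel's ray), 0 where there is no reading.
- vision.calibration(name): a dict with "fx", "fy", "cx", "cy" (pixels), "rvec" (rotation vector, rad) and "tvec" (3), from world to camera coordinates, as OpenCV has them; the wrist camera has in their place "hand_eye" (4x4, takes a point from camera to tool coordinates, whose origin is the TCP and whose axes are the flange's). Camera axes: x right, y down, z forward; pixel columns grow to the right and rows downward; lengths in m; the calibration is good to about 2 mm. A picture is of the moment at which its call begins: read the wrist's pose just before it. calibration takes no time and is no camera call.
- ctrl.finish_job(): hands the job in, once; it reports no verdict.
The state is a dict: "t": time; "q": joint angles; "dq": joint speeds; "effort": joint torques, N m; "tool_pos": TCP position; "tool_rot": TCP orientation; "contact_force": force on the tool from outside, world axes, zero at the start; "wrist_torque": the same for the moment, N m; "opening": finger opening in m.
Only numpy, scipy, OpenCV 4.12 (cv2) and the standard library are available. Lean on these libraries where they do the work, as an engineer would, in place of code of your own. Each camera call takes 0.05 s, during which the arm holds its last target. There are 200 camera calls.

## Task

Gently push the upper part of the toner cartridge that stands on end in the service cradle so that it tips over and lies flat along the cradle; then push the cradle's hinged hold-down gate over and down until it is fully shut across the cartridge. Only push with the fingers: do not pinch, lift or carry the cartridge or drag it away from where it stands. Leave everything else on the bench where it is and finish with the hand clear.

Things in the scene. Friction and masses are not known exactly. Their poses are not given: they have to be found in the camera images.
- cradle: Fixed cradle: base plate 284 x 150 x 8 mm (x, y, z) carrying a channel: walls 6 mm thick, tops at z = 38, side walls at y = +-52 mm, an end wall at -x, open at +x, floor at z = 8. Origin: centre of the base's underside, on the bench. +x: along the channel, the way the cartridge must fall, roughly to the robot's right (+-37 degrees). Gate hinge on the -y side, nearer the robot, on posts 82 mm high.
- cartridge: Black box 60 (x) x 90 (y) x 180 (z) mm with 6 mm white gears on top, 0.4 to 0.8 kg, standing on end on the channel floor at the cradle's -x end. Origin: centre of its underside; z up its length; x, y as the cradle's. Push its -x face high up (1 to 3 N): it tips about its lower +x edge, falls by itself past 18 degrees, then lies from cradle x = -67 to +119 mm, top side 68 mm above the bench.
- cart_top (a point): Centre of the cartridge's upper end face, 180 mm above its origin along its z axis.
- cart_heel (a point): Middle of the cartridge's lower +x edge (30 mm in +x from its origin), the edge it tips about.
- cradle_heel (a point): Point on the cradle's channel floor where the cartridge's tipping edge nominally stands; it must stay within 50 mm of here.
- gate (a joint): Gate angle, rad: 0 = shut (level over the channel, 5 mm above a lying cartridge; stop), 1.57 = upright, starts at 1.75 to 2.1, leaning out towards the robot. Stays where left; about 1 N at its free edge moves it. Aluminium plate 86 mm (along cradle x) x 120 (hinge to free edge) x 5. Shut, its upper face is 78 mm above the bench.
- gate_hinge (a point): Point on the gate's hinge axis in the middle of the gate's 86 mm length: cradle frame (50, -65, 75.5) mm. The axis runs along the cradle's x.
- gate_edge (a point): Middle of the gate's free edge, 118 mm from the hinge axis.
- bottle_a: Bystander: white bottle, 60 mm diameter, 150 mm high, upright beyond the cradle. Origin: centre of its underside.
- bottle_b: Bystander: grey bottle, 64 mm diameter, 170 mm high, upright at the left of the bench. Origin: centre of its underside.
- jar: Bystander: white jar, 70 mm diameter, 80 mm high, at the left of the bench. Origin: centre of its underside.
- screwdriver: Bystander: black-handled screwdriver, 170 mm long, lying on the bench between robot and cradle, under 35 mm high. Origin: its underside.
- gear: Bystander: white plastic gear, 57 mm diameter, 20 mm high, lying past the cradle's open end. Origin: centre of its underside.
- roller: Bystander: rubber feed roller with square grey bushings, 150 mm long (its y axis), 28 mm high, lying behind the cradle's closed end. Origin: centre of its underside.
- meter: Bystander: orange multimeter, 160 x 85 x 36 mm, lying at the right of the bench. Origin: centre of its underside.
Things that resemble listed ones, but are neither listed nor needed, are in the scene too. What is shaped like the cartridge but pink is not meant.

How it is judged:
On the way, in this order (a step that is already met when the one before it is completed fails the run):
1. the cartridge lies flat along the cradle's channel while the gate is still open (angle between cartridge's own z axis and vertical between 1.48 and 1.66 rad and x of cart_top in the frame of cradle above 0.08 m and z of cart_top in the frame of cradle below 0.048 m and distance between cart_heel and cradle_heel below 0.05 m and value of joint gate above 1.3 rad), for 0.2 s.
2. the gate is shut across the lying cartridge (value of joint gate below 0.1 rad), for 0.2 s.
At the end, for the whole second after the job is handed in: The cartridge lies flat (within 5 degrees) and at rest on the channel floor, its upper end towards the cradle's open end and its tipping edge within 50 mm of cradle_heel, and the gate is shut across it to within 0.10 rad (angle between cartridge's own z axis and vertical between 1.48 and 1.66 rad and x of cart_top in the frame of cradle above 0.08 m and z of cart_top in the frame of cradle below 0.048 m and distance between cart_heel and cradle_heel below 0.05 m and linear speed of cartridge below 0.02 m/s and angular speed of cartridge below 0.1 rad/s and value of joint gate below 0.1 rad); the robot touches nothing.
It fails at once if the cartridge is lifted, carried or dragged: its tipping edge leaves its place by more than 50 mm (distance between cart_heel and cradle_heel above 0.05 m).
It fails at once if the cartridge is squeezed or struck: the fingers press on it with more than 30 N (contact force between the fingers and cartridge above 30 N).
It fails at once if a bystander is displaced by more than 30 mm or knocked over (distance of any of bottle_a, bottle_b, jar, screwdriver, gear, roller, meter from where it was at the start of the episode above 0.03 m or angle between any of bottle_a, bottle_b, jar, screwdriver, gear, roller, meter's own z axis and vertical above 0.5 rad).
It also fails if it takes over 58 s, if anything falls off the work surface, if the arm or the gripper's body presses on something with over 40 N, if the wrist force passes 120 N, or if a joint passes its speed limit or range.

## Working session

There is one attempt and no reset: what is moved stays moved. The work goes in short steps, Python scripts to look and compute and a tool call to move; the robot and the scene stay as the last step left them, time stands still between calls to the robot, and variables do not carry over. Pictures are saved under pics/ and viewed, about 8 in all and at most 12, crops included, and the job is handed in when it is done.

Besides the shell and the picture viewer there is one more tool, called after "Emit:" as name(argument=value, ...), one argument or row to a line, values as JSON. jog_arm: Moves the arm, as the interface text tells. Its arguments: {"type":"object","properties":{"deltas":{"type":"array"},"grip_force":{"type":"number"}},"required":["deltas"]}

```bash
mkdir -p pics; ls
cat > h.py <<'E'
import numpy as np, cv2
from station import ctrl, vision
def grab(n):
    im,d=vision.get_image(n); c=vision.calibration(n)
    cv2.imwrite(f'pics/{n}.png',im[:,:,::-1]); np.savez(f'pics/{n}.npz',im=im,d=d)
    return im,d,c
def cloud(d,c):
    v,u=np.mgrid[:480,:640]
    P=np.stack([(u-c['cx'])/c['fx']*d,(v-c['cy'])/c['fy']*d,d],-1)
    R=cv2.Rodrigues(np.array(c['rvec'],float))[0]
    return (P-np.array(c['tvec']).ravel())@R
E
python3 - <<'E'
from h import *
for n in('top','scene'):
    im,d,c=grab(n); print(n,c); np.save(f'pics/{n}_w.npy',cloud(d,c))
o=ctrl.get_obs(); print(o, ctrl.tcp_to_tips)
E
```

```text
pics
top {'fx': 438.0869023412419, 'fy': 438.0869023412419, 'cx': 318.5914727136577, 'cy': 241.2190858659757, 'rvec': array([ 2.17940227, -2.16444257,  0.10531248]), 'tvec': array([-0.01497918,  0.58891121,  1.07085827])}
scene {'fx': 517.9476140285044, 'fy': 517.9476140285044, 'cx': 324.04232890159057, 'cy': 231.65905160666819, 'rvec': array([ 2.18489829,  1.56930678, -0.43850906]), 'tvec': array([-0.16356141, -0.40257787,  1.5334883 ])}
{'t': 0.1, 'q': array([-1.24196150e+00,  5.32860937e-02,  1.61415011e+00,  7.60510668e-07,
        1.47596864e+00, -1.19016784e-01]), 'dq': array([ 0.00024932, -0.00017973, -0.00327913, -0.00064958,  0.0005689 ,
        0.00017782]), 'effort': array([ 5.39505018e-04, -3.94901276e+01, -3.71364391e+01, -7.41411941e-05,
        3.95097595e-03,  1.13623253e-05]), 'tool_pos': array([ 0.27046826, -0.56287823,  0.25219278]), 'tool_rot': array([-3.06139985e+00, -6.97218945e-01,  2.96732213e-04]), 'contact_force': array([ 0.62553905, -0.210289  , -0.54833161]), 'wrist_torque': array([-0.03347289, -0.02643432,  0.05902492]), 'opening': 0.085775808267374} 0.022
```

View pics/top.png

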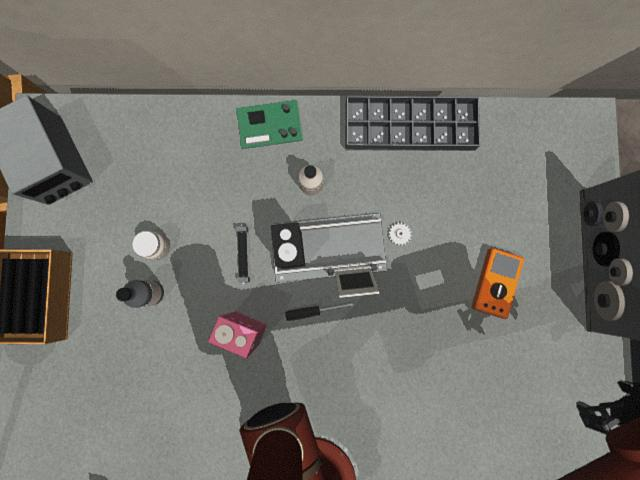

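View pics/scene.png

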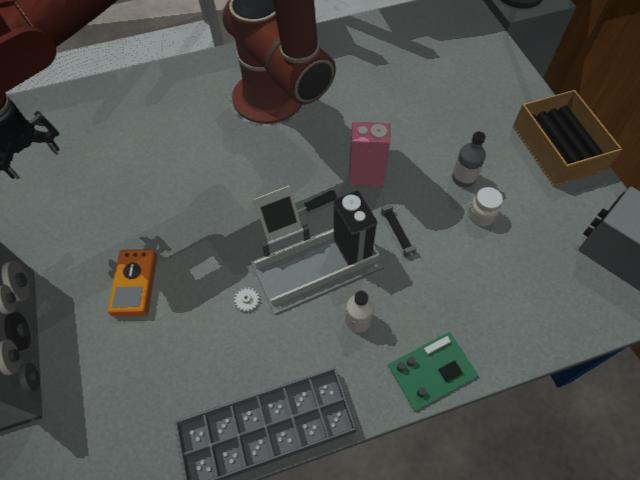

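The top view shows the cartridge top at about (287,246), the cradle channel running right to (384,240), and the gate leaning out at (357,283). The roller is at (242,252), the gear at (400,233) and the screwdriver at (320,311). The scene view agrees: the cartridge is at (355,225) and the gate at (278,215). Next I'll measure these.

Run:
```python
from h import *
W=np.load('pics/top_w.npy'); im=np.load('pics/top.npz')['im']
print('floor z',np.median(W[380:400,480:520,2]))
def rep(n,m):
    P=W[m]; r=cv2.minAreaRect((P[:,:2]*1000).astype(np.float32)); print(n,m.sum(),'c',np.round(r[0],1),'size',np.round(r[1],1),'ang',round(r[2],1),'z',np.round(np.percentile(P[:,2],[5,50,95]),3))
box=lambda u0,u1,v0,v1:(np.mgrid[:480,:640][1]>=u0)&(np.mgrid[:480,:640][1]<=u1)&(np.mgrid[:480,:640][0]>=v0)&(np.mgrid[:480,:640][0]<=v1)
z=W[...,2]
er=lambda m:cv2.morphologyEx(m.astype(np.uint8),cv2.MORPH_OPEN,np.ones((2,2)))>0
rep('cart',er(box(265,312,215,275)&(z>.17)&(z<.21)))
rep('walls',er(box(262,392,205,290)&(z>.028)&(z<.046)))
rep('base',er(box(262,392,205,290)&(z>.004)&(z<.2)))
g=er(box(325,392,255,305)&(z>.07)&(z<.25)); rep('gate',g)
P=W[g]; print('gate z range',P[:,2].min(),P[:,2].max()); t=P[P[:,2]>P[:,2].max()-.01]; print('edge',t.mean(0),t[:,:2].min(0),t[:,:2].max(0))
lo=P[P[:,2]<.085]; print('low',lo.mean(0),lo.min(0),lo.max(0))
rep('roller',er(box(230,252,215,290)&(z>.012)&(z<.05)))
rep('gear',er(box(385,415,218,250)&(z>.01)&(z<.05)))
rep('bottle_a',er(box(290,330,155,200)&(z>.05)&(z<.2)))
rep('scr',er(box(280,356,298,325)&(z>.008)&(z<.05)))
```

```text
floor z -7.654444672856709e-05
cart 1189 c [546.7  55.8] size [162.9  87.2] ang 18.2 z [0.159 0.189 0.196]
walls 523 c [558.8 -40.5] size [142.8 284.7] ang 7.5 z [0.007 0.035 0.041]
base 7065 c [564.9 -52.5] size [195.2 299.6] ang 0.6 z [0.005 0.01  0.193]
gate 1171 c [485.  -87.6] size [ 73.  152.8] ang 5.6 z [0.005 0.132 0.181]
gate z range -0.005274185368209176 1.1227166896408287
edge [ 0.48286976 -0.01105684  1.12271669] [ 0.48286976 -0.01105684] [ 0.48286976 -0.01105684]
low [ 0.50063499 -0.10497922  0.05121581] [ 0.44698961 -0.16589874 -0.00527419] [ 0.52878858 -0.036047    0.08490413]
roller 521 c [509.4 125.7] size [249.3 124.3] ang 52.5 z [-0.     0.023  0.029]
gear 94 c [ 609.2 -220. ] size [23.7 49.4] ang 16.1 z [0.008 0.017 0.023]
bottle_a 537 c [630.1  12.2] size [ 58.3 292.4] ang 87.7 z [0.045 0.099 0.141]
scr 420 c [439.6  -3.5] size [ 78.3 161.3] ang 17.0 z [-0.001  0.022  0.027]
```

Run:
```python
from h import *
W=np.load('pics/top_w.npy'); v,u=np.mgrid[:480,:640]; z=W[...,2]
box=lambda u0,u1,v0,v1:(u>=u0)&(u<=u1)&(v>=v0)&(v<=v1)
k=cv2.medianBlur(z.astype(np.float32),3)
ok=abs(k-z)<.004
# far wall top
m=box(305,382,208,228)&ok&(z>.03)&(z<.046); P=W[m]; l=cv2.fitLine((P[:,:2]).astype(np.float32),cv2.DIST_HUBER,0,.01,.01).ravel(); print('far wall',m.sum(),l,'ang from -y deg',np.degrees(np.arctan2(l[0],-l[1])),'y range',P[:,1].min(),P[:,1].max())
m=box(300,392,258,275)&ok&(z>.03)&(z<.046); P=W[m]; l=cv2.fitLine((P[:,:2]).astype(np.float32),cv2.DIST_HUBER,0,.01,.01).ravel(); print('near wall',m.sum(),l,np.degrees(np.arctan2(l[0],-l[1])),P[:,1].min(),P[:,1].max())
m=box(265,312,215,275)&ok&(z>.175)&(z<.21); P=W[m]; r=cv2.minAreaRect((P[:,:2]*1000).astype(np.float32)); print('cart',m.sum(),r,np.median(P[:,2]),P[:,:2].mean(0))
g=box(330,385,266,300)&ok&(z>.09)&(z<.22); P=W[g]; r=cv2.minAreaRect((P[:,:2]*1000).astype(np.float32)); print('gate',g.sum(),r,np.percentile(P[:,2],[1,50,99]))
c,n=P.mean(0),np.linalg.svd(P-P.mean(0))[2]; print(c,n)
b=box(262,395,205,285)&ok&(z>.004)&(z<.045); 
for uu in (384,386,388): pass
P=W[b]; print('channel right end y', np.percentile(P[:,1],[0.5,2,98,99.5]))
```

```text
far wall 185 [ 0.10773518 -0.9941796   0.631259   -0.06359169] ang from -y deg 6.1847744 y range -0.16396669802017821 0.023395086993128655
near wall 203 [ 0.11227697 -0.99367696  0.5283821  -0.07421613] 6.446589 -0.17299864748620125 0.03453905598703173
cart 1150 ((567.4375610351562, 58.36384582519531), (90.67217254638672, 60.549434661865234), 7.394436836242676) 0.1889724453859385 [0.56667071 0.05780614]
gate 909 ((485.92352294921875, -94.66748046875), (54.89990234375, 85.83668518066406), 6.379488945007324) [0.09154107 0.14653205 0.1830113 ]
[ 0.48381502 -0.09428867  0.14399336] [[-0.48026172 -0.11880878  0.86904152]
 [-0.14200075  0.98824527  0.056631  ]
 [-0.86555443 -0.09620684 -0.49148731]]
channel right end y [-0.2040885  -0.19291122  0.09069796  0.10718316]
```

Run:
```python
import cv2
im=cv2.imread('pics/top.png')[195:345,225:425]
cv2.imwrite('pics/crop1.png',cv2.resize(im,None,fx=4,fy=4,interpolation=cv2.INTER_CUBIC))
```

```text
(no output)
```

View pics/crop1.png

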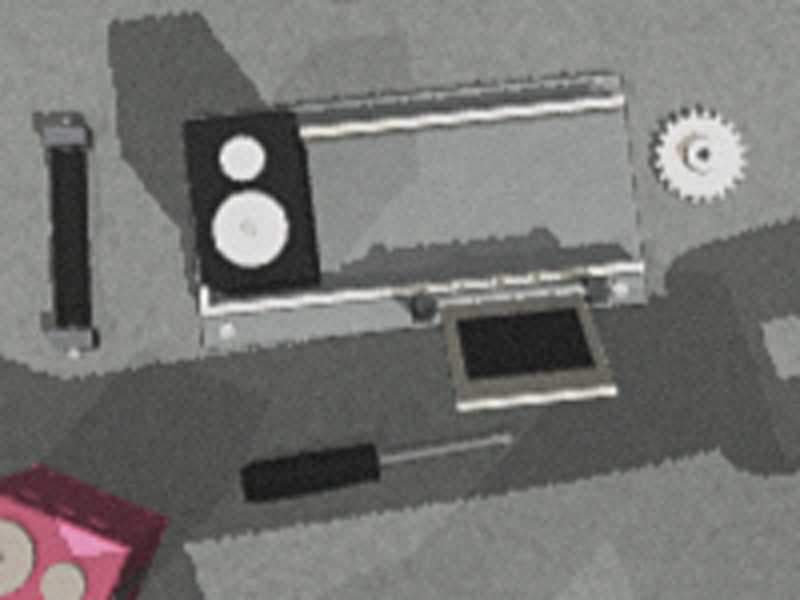

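The crop confirms the layout, with the gate plate leaning out at about 119°. The cradle's ex is about (0.11, -0.994) and its origin about (0.577, -0.038). I'll turn the tool so its y lies along cradle x and its x along cradle y, shut the jaws and raise it. Then I'll go behind the cartridge.

Emit:
jog_arm(
  deltas=[
    [0,0,0.113,0,0,-1,0],
    [0,0,0.113,0,0,-1,0],
    [0,0,0.113,0,0,-1,0],
    [0,0,0,1.5,-2.7,0,0],
    [0,0,0,1.5,-2.7,0,0],
    [0,0,0,1.5,-2.7,0,0],
    [0,0,0,1.5,-2.7,0,0],
    [0,0,0,1.5,-2.7,0,0],
    [0,0,0,1.5,-2.7,0,0],
    [0,0,0,1.5,-2.7,0,0],
    [0,0,0,1.5,-2.7,0,0],
    [0,0,0,1.5,-2.7,0,0],
  ],
  grip_force=30,
)

```text
t: 1.1
tool_pos: [0.3785, -0.3055, 0.2828]
tool_rot: [-3.136, -0.17, 0.001]
contact_force: [-0.1, 1.0, -0.8]
opening: -0.0002
```

Emit:
jog_arm(
  deltas=[
    [0,0,0,1.5,-2.7,0,0],
    [0,0,0,1.5,-2.7,0,0],
    [0,0,0,1.5,-2.7,0,0],
    [0,0,0,1.5,-2.7,0,0],
    [0,0,0,1.5,-2.7,0,0],
    [0,0,0,1.5,-2.7,0,0],
    [0,0,0,1.5,-2.7,0,0],
    [0,0,0,1.5,-2.7,0,0],
    [0,0,0,1.5,-2.7,0,0],
    [0,0,0,1.5,-2.7,0,0],
    [0,0,0,1.5,-2.7,0,0],
    [0,0,0,0,0,0,0],
  ],
)

```text
t: 2.1
tool_pos: [0.5109, 0.0101, 0.2827]
tool_rot: [-3.134, -0.179, 0.001]
contact_force: [0.2, 0.1, 0.7]
opening: 0.0001
```

```bash
cat >> h.py <<'E'
EX=np.array([.111,-.9938,0]); EY=np.array([.9938,.111,0]); O=np.array([.577,-.038,0])
def cr(p): p=np.asarray(p)-O; return np.round(np.stack([p@EX,p@EY,p[...,2]],-1)*1000,1)
def st():
    o=ctrl.get_obs(); R=cv2.Rodrigues(o['tool_rot'])[0]
    print('t',round(o['t'],2),'tcp cradle mm',cr(o['tool_pos']),'F',np.round(o['contact_force'],1),'open',round(o['opening'],4)); print('tool axes in cradle\n',np.round(np.stack([EX,EY,[0,0,1]])@R,3)); return o
E
python3 -c "
from h import *
st(); grab('wrist')"
```

```text
t 2.1 tcp cradle mm [-55.1 -60.3 282.7] F [0.2 0.1 0.7] open 0.0001
tool axes in cradle
 [[-0.003  1.    -0.002]
 [ 1.     0.003 -0.   ]
 [-0.    -0.002 -1.   ]]
```

View pics/wrist.png

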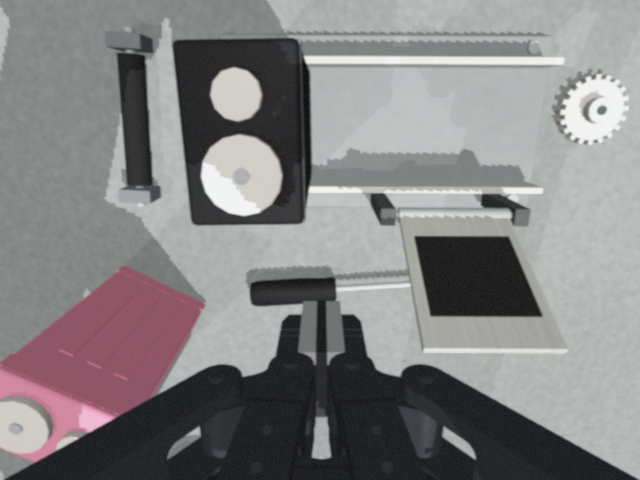

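The wrist view is aligned with the cradle: cartridge top at (243,130), gate at (480,280) and the roller at left (135,115). Next I'll move behind the cartridge and go down.

Emit:
jog_arm(
  deltas=[
    [0,0,0,1.5,-3,0,0],
    [0,0,0,1.5,-3,0,0],
    [0,0,0,1.5,-3,0,0],
    [0,0,0,1.5,-2.7,0,0],
    [0,0,0,0,0,2,0],
    [0,0,0,0,0,2,0],
    [0,0,0,0,0,2,0],
    [0,0,0,0,0,2,0],
    [0,0,0,0,0,1.5,0],
    [0,0,0,0,0,0,0],
  ],
)

```text
t: 2.98
tool_pos: [0.5545, 0.1276, 0.1835]
tool_rot: [3.136, 0.169, -0.013]
contact_force: [-0.9, 0.3, -1.0]
opening: -0.0002
```

```bash
python3 -c "
from h import *
st()"
```

```text
t 2.98 tcp cradle mm [-167.1   -4.   183.5] F [-0.9  0.3 -1. ] open -0.0002
tool axes in cradle
 [[ 0.004  1.     0.   ]
 [ 1.    -0.004 -0.008]
 [-0.008  0.    -1.   ]]
```

Emit:
jog_arm(
  deltas=[
    [0,0,0,0,0.8,0,0],
    [0,0,0,0,0.8,0,0],
    [0,0,0,0,0.4,0,0],
    [0,0,0,0,0.3,0,0],
    [0,0,0,0,0.3,0,0],
    [0,0,0,0,0.3,0,0],
    [0,0,0,0,0.3,0,0],
    [0,0,0,0,0.3,0,0],
    [0,0,0,0,0.3,0,0],
    [0,0,0,0,0,0,0],
  ],
)

```text
t: 3.82
tool_pos: [0.5614, 0.0907, 0.1884]
tool_rot: [3.137, 0.17, 0.0]
contact_force: [0.5, 0.4, 1.1]
opening: 0.0001
```

```bash
python3 -c "
from h import *
st(); im,d,c=grab('scene'); cv2.imwrite('pics/s2.png',cv2.resize(im[100:320,220:440,::-1],None,fx=2.5,fy=2.5))"
```

```text
t 3.82 tcp cradle mm [-129.6   -1.3  188.4] F [0.5 0.4 1.1] open 0.0001
tool axes in cradle
 [[ 0.003  1.     0.   ]
 [ 1.    -0.003  0.   ]
 [ 0.     0.    -1.   ]]
```

View pics/s2.png

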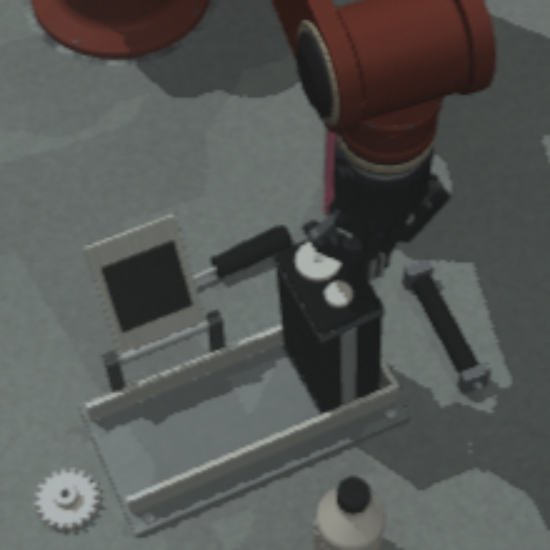

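The cartridge's top is just starting to lean towards the open end and its base is in place. I'll keep pushing slowly.

Emit:
jog_arm(
  deltas=[
    [0,0,0,0,0.4,0,0],
    [0,0,0,0,0.4,0,0],
    [0,0,0,0,0.4,0,0],
    [0,0,0,0,0.4,0,0],
    [0,0,0,0,0.4,0,0],
    [0,0,0,0,0.4,0,0],
    [0,0,0,0,0.4,0,0],
    [0,0,0,0,0.4,0,0],
    [0,0,0,0,0.4,0,0],
    [0,0,0,0,0.4,0,0],
    [0,0,0,0,0,0,0],
    [0,0,0,0,0,0,0],
  ],
)

```text
t: 4.87
tool_pos: [0.5656, 0.051, 0.1882]
tool_rot: [-3.137, -0.17, 0.0]
contact_force: [0.0, -0.7, -0.5]
opening: 0.0001
```

```bash
python3 -c "
from h import *
st(); im,d,c=grab('scene'); cv2.imwrite('pics/s3.png',cv2.resize(im[100:320,220:440,::-1],None,fx=2.5,fy=2.5))"
```

```text
t 4.87 tcp cradle mm [-89.7  -1.5 188.2] F [ 0.  -0.7 -0.5] open 0.0001
tool axes in cradle
 [[ 0.003  1.    -0.   ]
 [ 1.    -0.003 -0.   ]
 [-0.    -0.    -1.   ]]
```

View pics/s3.png

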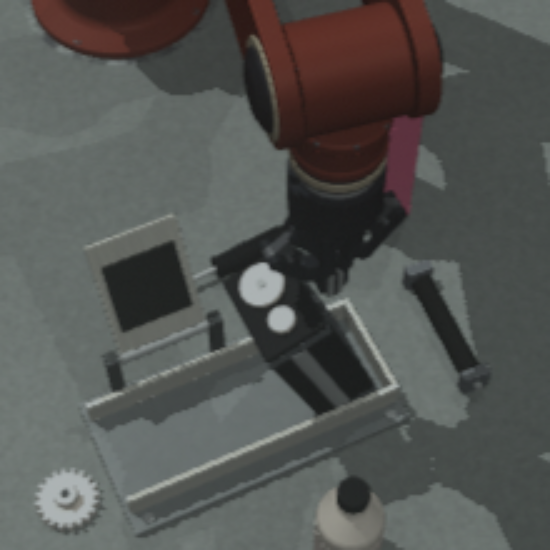

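The cartridge is tilted about 17° with its heel in place. I'll push a little further.

Emit:
jog_arm(
  deltas=[
    [0,0,0,0,0.4,0,0],
    [0,0,0,0,0.4,0,0],
    [0,0,0,0,0.4,0,0],
    [0,0,0,0,0.4,0,0],
    [0,0,0,0,0.4,0,0],
    [0,0,0,0,0.4,0,0],
    [0,0,0,0,0,0,0],
    [0,0,0,0,0,0,0],
    [0,0,0,0,0,0,0],
    [0,0,0,0,0,0,0],
    [0,0,0,0,0,0,0],
    [0,0,0,0,0,0,0],
  ],
)

```text
t: 5.92
tool_pos: [0.5682, 0.0276, 0.1883]
tool_rot: [-3.137, -0.171, -0.0]
contact_force: [-1.4, 0.0, 0.3]
opening: -0.0
```

```bash
python3 -c "
from h import *
st(); im,d,c=grab('scene'); cv2.imwrite('pics/s4.png',cv2.resize(im[100:320,220:440,::-1],None,fx=2.5,fy=2.5))"
```

```text
t 5.92 tcp cradle mm [-66.2  -1.5 188.3] F [-1.4  0.   0.3] open -0.0
tool axes in cradle
 [[ 0.002  1.    -0.   ]
 [ 1.    -0.002  0.   ]
 [ 0.    -0.    -1.   ]]
```

View pics/s4.png

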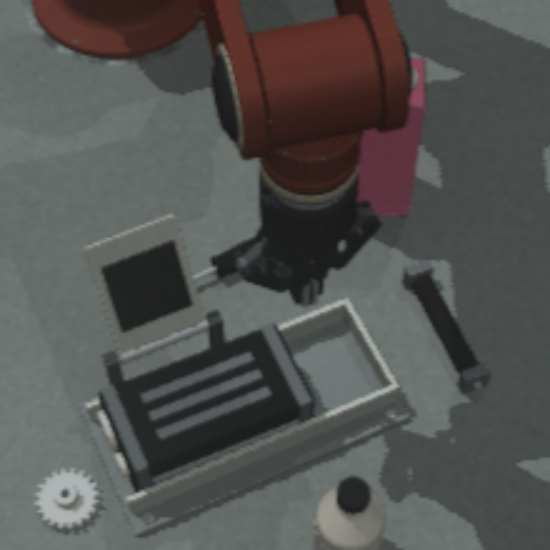

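The cartridge now lies flat in the channel with its gears at the open end. I'll check its position in numbers while moving up and behind the gate's outer side.

Emit:
jog_arm(
  deltas=[
    [0,0,0,0,0,-1.8,0],
    [0,0,0,0,0,-1.8,0],
    [0,0,0,0,0,-1.8,0],
    [0,0,0,0,0,-1.8,0],
    [0,0,0,-2.9,1.93,0,0],
    [0,0,0,-2.9,1.93,0,0],
    [0,0,0,-2.9,1.93,0,0],
    [0,0,0,-2.9,1.93,0,0],
    [0,0,0,-2.9,1.93,0,0],
    [0,0,0,-2.9,1.93,0,0],
    [0,0,0,0,0,0,0],
    [0,0,0,0,0,0,0],
  ],
)

```text
t: 6.97
tool_pos: [0.4071, -0.1074, 0.2606]
tool_rot: [3.137, 0.166, 0.002]
contact_force: [0.4, 0.4, 1.1]
opening: 0.0002
```

```bash
python3 -c "
from h import *
st(); im,d,c=grab('top'); W=cr(cloud(d,c))
m=(W[...,2]>60)&(W[...,2]<73)&(abs(W[...,1])<48)&(W[...,0]>-130)&(W[...,0]<150)
print('cart top side x',np.percentile(W[m][:,0],[1,50,99]),'y',np.percentile(W[m][:,1],[1,50,99]),'z',np.percentile(W[m][:,2],[5,50,95]))
m=(W[...,2]>90)&(W[...,2]<186)&(W[...,1]<-68)&(W[...,1]>-140)&(W[...,0]>10)&(W[...,0]<90)
print('gate n',m.sum()); print(np.percentile(W[m],[2,98],axis=0)) if m.any() else 0
"
```

```text
t 6.97 tcp cradle mm [  50.1 -176.5  260.6] F [0.4 0.4 1.1] open 0.0002
tool axes in cradle
 [[ 0.005  1.     0.001]
 [ 1.    -0.005  0.001]
 [ 0.001  0.001 -1.   ]]
cart top side x [-55.688  32.    120.494] y [-44.894  -0.8    43.7  ] z [65.03 68.4  71.6 ]
gate n 866
[[  11.53 -123.2    92.  ]
 [  87.57  -71.33  182.8 ]]
```

The cartridge's top side is at z = 68 mm, x from -56 to 120. The gate is still at about 2.08 rad. I'll go down and push.

Emit:
jog_arm(
  deltas=[
    [0,0,0,0,0,2.2,0],
    [0,0,0,0,0,2.2,0],
    [0,0,0,0,0,2.2,0],
    [0,0,0,0,0,2.2,0],
    [0,0,0,0.8,0,0,0],
    [0,0,0,0.8,0,0,0],
    [0,0,0,0.8,0,0,0],
    [0,0,0,0.8,0,0,0],
    [0,0,0,0.8,0,0,0],
    [0,0,0,0.8,0,0,0],
    [0,0,0,0.8,0,0,0],
    [0,0,0,0,0,0,0],
  ],
)

```text
t: 8.02
tool_pos: [0.4651, -0.1005, 0.173]
tool_rot: [3.137, 0.172, 0.002]
contact_force: [-0.4, 0.5, -0.1]
opening: 0.0003
```

Emit:
jog_arm(
  deltas=[
    [0,0,0,0.8,0,0,0],
    [0,0,0,0.8,0,0,0],
    [0,0,0,0.8,0,0,0],
    [0,0,0,0.8,0,0,0],
    [0,0,0,0.8,0,0,0],
    [0,0,0,0,0,0,0],
  ],
)

```text
t: 8.52
tool_pos: [0.5062, -0.0964, 0.1753]
tool_rot: [3.135, 0.171, 0.009]
contact_force: [-1.2, 0.1, -0.9]
opening: -0.0001
```

```bash
python3 -c "
from h import *
st(); im,d,c=grab('scene'); cv2.imwrite('pics/s5.png',cv2.resize(im[100:320,200:420,::-1],None,fx=2.5,fy=2.5))"
```

```text
t 8.52 tcp cradle mm [ 50.2 -76.9 175.3] F [-1.2  0.1 -0.9] open -0.0001
tool axes in cradle
 [[ 0.002  1.     0.002]
 [ 1.    -0.002  0.006]
 [ 0.006  0.002 -1.   ]]
```

View pics/s5.png

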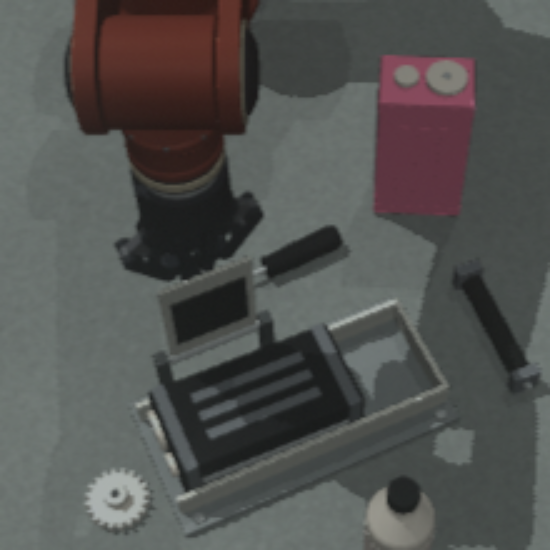

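The gate is now upright at about 1.57 rad. I'll keep pushing over and then down along the arc.

Emit:
jog_arm(
  deltas=[
    [0,0,0,0.7,0,0.05,0],
    [0,0,0,0.7,0,0.05,0],
    [0,0,0,0.7,0,0.05,0],
    [0,0,0,0.7,0,0.05,0],
    [0,0,0,0.7,0,0.05,0],
    [0,0,0,0.7,0,0.05,0],
    [0,0,0,0.7,0,0.25,0],
    [0,0,0,0.7,0,0.25,0],
    [0,0,0,0.55,0,0.5,0],
    [0,0,0,0.55,0,0.5,0],
    [0,0,0,0,0,0,0],
  ],
)

```text
t: 9.48
tool_pos: [0.5704, -0.0886, 0.1531]
tool_rot: [-3.136, -0.171, 0.001]
contact_force: [0.2, 0.3, -0.4]
opening: 0.0001
```

```bash
python3 -c "
from h import *
st()"
```

```text
t 9.48 tcp cradle mm [ 49.6 -12.2 153.1] F [ 0.2  0.3 -0.4] open 0.0001
tool axes in cradle
 [[ 0.002  1.    -0.001]
 [ 1.    -0.002 -0.001]
 [-0.001 -0.001 -1.   ]]
```

Emit:
jog_arm(
  deltas=[
    [0,0,0,0.55,0,0.5,0],
    [0,0,0,0.55,0,0.5,0],
    [0,0,0,0.3,0,0.7,0],
    [0,0,0,0.3,0,0.7,0],
    [0,0,0,0.2,0,0.7,0],
    [0,0,0,0.2,0,0.7,0],
    [0,0,0,0.1,0,0.6,0],
    [0,0,0,0,0,0.5,0],
    [0,0,0,0,0,0,0],
  ],
)

```text
t: 10.23
tool_pos: [0.5907, -0.0862, 0.1035]
tool_rot: [-3.136, -0.171, 0.004]
contact_force: [0.2, -0.9, 0.3]
opening: -0.0001
```

```bash
python3 -c "
from h import *
st(); im,d,c=grab('scene'); cv2.imwrite('pics/s6.png',cv2.resize(im[100:320,200:420,::-1],None,fx=2.5,fy=2.5))"
```

```text
t 10.23 tcp cradle mm [ 49.5   8.3 103.5] F [ 0.2 -0.9  0.3] open -0.0001
tool axes in cradle
 [[ 0.002  1.    -0.001]
 [ 1.    -0.002 -0.003]
 [-0.003 -0.001 -1.   ]]
```

View pics/s6.png

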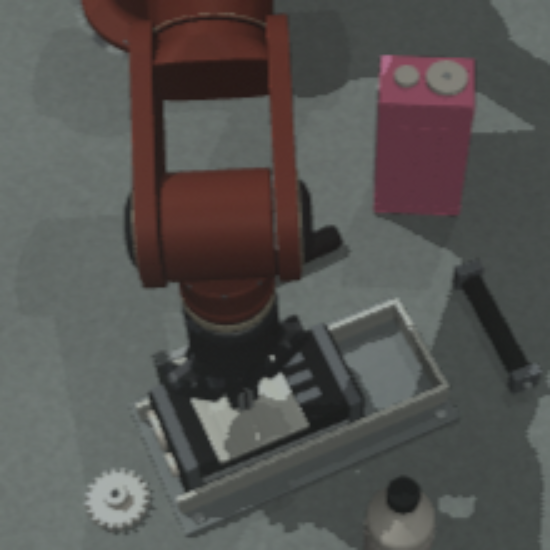

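The gate is almost level. I'll press in small steps to seat it.

Emit:
jog_arm(
  deltas=[
    [0,0,0,0,0,0.15,0],
    [0,0,0,0,0,0.15,0],
    [0,0,0,0,0,0.1,0],
    [0,0,0,0,0,0,0],
  ],
)

```text
t: 10.62
tool_pos: [0.5918, -0.0865, 0.1014]
tool_rot: [3.137, 0.171, 0.0]
contact_force: [-0.1, -0.1, -0.3]
opening: 0.0
```

Emit:
jog_arm(
  deltas=[
    [0,0,0,0,0,0.1,0],
    [0,0,0,0,0,0.1,0],
    [0,0,0,0,0,0,0],
    [0,0,0,0,0,0,0],
  ],
)

```text
t: 10.95
tool_pos: [0.5919, -0.0865, 0.1]
tool_rot: [3.137, 0.171, 0.0]
contact_force: [-2.3, -0.2, 5.1]
opening: -0.0
```

There is 5 N of upward reaction at tip z = 78 mm, so the gate is on its stop. I'll hold briefly, lift straight up and retreat.

Emit:
jog_arm(
  deltas=[
    [0,0,0,0,0,0,0],
    [0,0,0,0,0,0,0],
    [0,0,0,0,0,-1,0],
    [0,0,0,0,0,-2,0],
    [0,0,0,0,0,-3,0],
    [0,0,0,0,0,-3,0],
    [0,0,0,0,0,-3,0],
    [0,0,0,0,0,-3,0],
    [0,0,0,0,0,-2,0],
    [0,0,0,0,0,0,0],
  ],
)

```text
t: 11.78
tool_pos: [0.5941, -0.0871, 0.2763]
tool_rot: [3.133, 0.171, 0.016]
contact_force: [-0.5, -0.0, 0.9]
opening: 0.0002
```

Emit:
jog_arm(
  deltas=[
    [0,0,0,-2.5,2.5,0,0],
    [0,0,0,-2.5,2.5,0,0],
    [0,0,0,-2.5,2.5,0,0],
    [0,0,0,-2.5,2.5,0,0],
    [0,0,0,-1,2.5,0,0],
    [0,0,0,-1,2.5,0,0],
    [0,0,0,0,3,0,0],
    [0,0,0,0,3,0,0],
    [0,0,0,0,3,0,0],
    [0,0,0,0,0,0,0],
    [0,0,0,0,0,0,0],
  ],
)

```text
t: 12.7
tool_pos: [0.4979, -0.3389, 0.2676]
tool_rot: [-3.135, -0.167, 0.003]
contact_force: [0.7, 0.2, 0.2]
opening: -0.0
```

```bash
python3 -c "
from h import *
st(); im,d,c=grab('top'); W=cr(cloud(d,c))
m=(abs(W[...,0]-50)<38)&(W[...,1]>-55)&(W[...,1]<48)&(W[...,2]>50)&(W[...,2]<130); P=W[m]
a=np.polyfit(P[:,1],P[:,2],1); print('gate n',m.sum(),'angle',np.arctan(a[0]),'z at mid',np.median(P[:,2]))
m=(W[...,0]>-55)&(W[...,0]<2)&(abs(W[...,1])<40)&(W[...,2]>30); P=W[m]; a=np.polyfit(P[:,0],P[:,2],1); print('cart z',np.median(P[:,2]),'slope',a[0])
m=(W[...,2]>58)&(W[...,2]<90)&(abs(W[...,1])<40)&(abs(W[...,0])<150); print('x ext',np.percentile(W[m][:,0],[.5,99.5]))
cv2.imwrite('pics/t2.png',cv2.resize(im[130:345,180:440,::-1],None,fx=2.5,fy=2.5))"
```

```text
t 12.7 tcp cradle mm [ 290.3 -112.   267.6] F [0.7 0.2 0.2] open -0.0
tool axes in cradle
 [[ 0.005  1.    -0.002]
 [ 1.    -0.005 -0.002]
 [-0.002 -0.002 -1.   ]]
gate n 1351 angle 0.00026450660361314565 z at mid 78.2
cart z 68.3 slope 0.005832640918428124
x ext [-56.4755 121.9755]
```

View pics/t2.png

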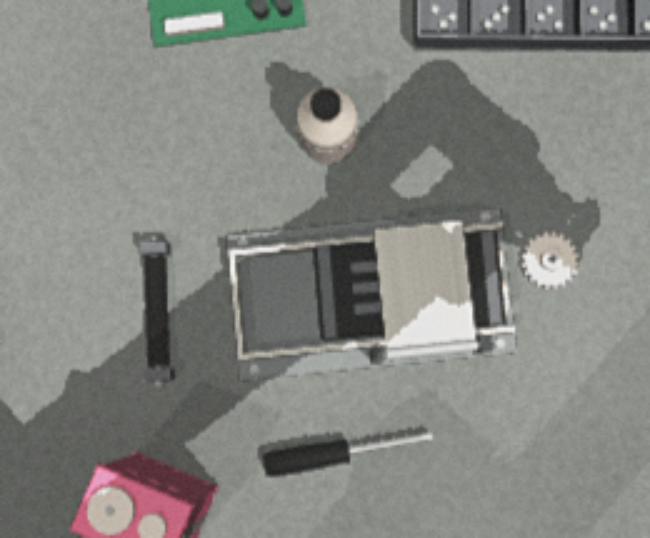

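The gate is shut, with an angle of about 0.000 and its upper face at 78 mm. The cartridge is flat, the bystanders are where they were and the hand is clear.

```bash
python3 -c "
from station import ctrl
print(ctrl.finish_job())"
```

```text
the job is handed in; nothing more can be done
None
```

I tipped the cartridge over by pushing high on its closed-end face with shut fingers. I then pushed the gate upright, over and down onto its stop, raised the hand clear, and handed the job in at about 12.8 s.

Last checks, from the top camera's depth:
- **Gate:** angle about 0.000 rad, upper face at 78.2 mm. I felt about 5 N of reaction at the stop.
- **Cartridge:** lying flat, top side at 68.3 mm (slope 0.006), gear end at cradle x of about 122 mm against a nominal 119 mm. The heel edge read about -56 mm against a nominal -67 mm, well within the 50 mm limit.
- **Bystanders:** by eye, the roller, gear, screwdriver and white bottle had not moved. The last picture did not show the grey bottle, the jar or the multimeter; the arm stayed well away from them.
- **Hand:** clear of everything; the force reading was at noise level.

No check failed. The 11 mm heel difference is probably a small slide when it fell, or the edge being hard to see in the depth image.

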